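# Pull out the sample tray with the tray hook

### The arm

A 6-joint arm with a two-finger parallel gripper is mounted at the origin on a cart in front of the work surface, level with it; the furniture and walls round the work are solid. World frame = base frame: x ahead of the robot, y to its left, z up, the work surface at z = 0. Lengths are in m, angles in rad, forces in N, time in s.
With the tool pointing down it reaches from about 0.3 to 0.95 m from the base axis. Payload 3.1 kg.
Tool frame: the origin (TCP) lies between the finger pads; the fingertips stand 11 mm ahead of it and the grasp point (between the pads) lies 8 mm behind it; z points along the fingers, y is the line along which they close (so a half turn about z gives the same grasp; the last joint's range is limited). The gripper opens to 85 mm and grips with 20 to 120 N. Pads are 22 mm wide; open, the fingers measure 114 mm over their backs; the gripper's body (76 mm by 85 mm) begins 54 mm behind the grasp point. The pads swing forward as they close: fully open they stand 13 mm farther back than shut.
Start: joints at [1.234, 0.308, 1.634, -0, 1.2, -0.07], TCP at [0.165, 0.603, 0.242] pointing down, gripper open.
Joint ranges: [-3.06, 3.06], [-0.79, 1.96], [0.05, 2.63], [-1.19, 4.34], [0.05, 2.64], [-2.94, 2.94]. Speed limits (rad/s): [2.79, 2.79, 3.14, 3.14, 3.14, 3.14].

### API

Orientations are given as a unit quaternion [x, y, z, w].
In Python, from cell import r, imaging gives the robot as it stands.
- The arm moves only by the tool send_rows, never from a script. Its argument "moves" is a list of rows, each a list of 7 numbers: the shift along the tool's x, y, z each as a share of 0.15 m, from -1 to 1, then the turn, a rotation vector about the tool's x, y, z each as a share of 45 degrees, from -1 to 1, then the opening, from -1 (shut) to 1 (fully open). A call has exactly 10 rows; each row shifts and turns the commanded pose from where the row before left it, along the tool's axes as they then stand; what a row does not reach is not made up. A row lasts 1/8 s, in which the tool goes at most 62.5 mm and 10.7 degrees, less where a joint would pass 70% of its speed; a pose out of reach is approached as far as the arm can. A call with a number of a shift or a turn outside -1 to 1 is refused whole. A call with a gripper value outside its range is refused whole. The fingers move at their own pace and stop on an object; "grip_force" is the grip in N (left out, the last holds). Time passes only in rows, so rows that do not move let the fingers close, or fill a call up. It gives the time, the measured TCP pose, the force, the opening and the grip force at its end, in the units of the state.
- r.observe(): the state, without advancing time (a new reading comes with each control period).
- imaging.read_camera(name): name is "scene" or "top" or "wrist"; returns (picture, depth): 480x640x3 uint8, red, green, blue; 480x640 float32, m along the optical axis (not along the pixel's ray), 0 where there is no reading.
- imaging.camera_info(name): a dict with "fx", "fy", "cx", "cy" (pixels), "distortion" ([k1, k2, p1, p2, k3] as OpenCV has them; the pictures are not rectified), "rvec" (rotation vector, rad) and "tvec" (3), from world to camera coordinates, as OpenCV has them. Camera axes: x right, y down, z forward; pixel columns grow to the right and rows downward; lengths in m; the calibration is good to about 2 mm. A picture is of the moment at which its call begins: read the wrist's pose just before it. camera_info takes no time and is no camera call; for the wrist camera it gives the pose at the moment of the call.
- r.sign_off(): hands the job in; it is judged then, once.
The state is a dict: "clock": time; "q": joint angles; "qvel": joint speeds; "joint_torque": joint torques, N m; "tool_pos": TCP position; "orientation": TCP orientation; "force": force on the tool from outside, world axes, zero at the start; "torque": the same for the moment, N m; "grip_width": finger opening in m; "gripper_force": force on a finger pad.
Only numpy, scipy, OpenCV 4.12 (cv2) and the standard library are available. Lean on these libraries where they do the work, as an engineer would, in place of code of your own. Each camera call takes 0.05 s, during which the arm holds its last target. There are 200 camera calls.

### The job

Take the tray hook from its rest, lower its tip into the finger hole of the sample tray and gently draw the tray out of the cabinet, touching tray and cabinet with the hook alone, until the tray comes up against its end stop; keep a steady pull of about 10 N on it there for a second to be sure that it is fully out, and never use more than 20 N. Then unhook, leave the tray out, and lay the hook back in its rest as it lay before. Leave the bottles and vials round about undisturbed.

Things in the scene. Friction and masses are not known exactly. Their poses are not given: they have to be found in the camera images.
- tray_hook: Black bar handle 84 long (x), 14 wide (y), 16 high (z); from its front end (+x) an 8 mm round steel rod runs on along the axis and bends straight down 85 mm from the handle's centre, to 32 mm below the axis. About 70 g. Origin: handle's centre; z up, tip points to -z. It lies level in the rest; grip the handle's 14 mm width at its centre from above (64 mm free between the rest's posts).
- hook_tip (a point): Lower end of the hook's bent-down tip (8 mm thick, rounded), on its centre line. Axes as the hook's.
- hook_rest: Fixed aluminium rest: base 135 x 56 x 8 and two notched posts, 6 thick. Origin: on the table below the middle of the lying handle, whose axis is 62 mm above it; x as the lying hook's, z up. Rear post at x -37 holds the handle (notch 17 wide, floor 54 high), front post at x +52 the steel rod (notch 12 wide, floor 58 high); cheeks flare and rise 11 mm above the floors.
- rest_tip (a point): The point where the hook's tip end hangs when the hook lies in its rest: 85 mm ahead of the rest's origin, 30 mm above the table. Axes as the rest's.
- tray_cabinet: Low grey sheet-metal cabinet fixed to the table, 190 deep (x) x 124 wide (y) x 78 high. Origin: centre of its underside, on the table; z up. Its open front, with the tray, is the face at -x, 95 mm from the origin. The tray slides out along the cabinet's -x.
- sample_tray: Steel tray with aluminium front panel 118 x 58 high, 9 thick. Its origin is the cabinet's origin when fully in and moves along the cabinet's -x; it starts 0 to 65 mm out. A hard end stop halts it at 75 to 110 mm out, different each time and not visible: it must be felt. It slides with 2 to 4 N of friction and stays where it is left. The scoop in it is fixed.
- finger_hole (a point): Centre of the finger hole at the upper face of the level steel tongue (36 x 36, 4 thick) that sticks out of the tray's front panel. Round through hole, 18 dia; upper face 50 mm above the table; centre 21 mm ahead of the panel's face, 15 mm behind the tongue's free edge. Nothing below it down to the table. Axes as the cabinet's.
- vials: Bystander: bundle of ten small vials, 103 x 71 x 46, lying loose on top of the cabinet. Origin: centre of its underside.
- dropper: Bystander: small amber dropper bottle, 30 dia x 92 high, standing loose between hook rest and cabinet. Origin: centre of its underside.
- amber: Bystander: amber bottle with white cap, 66 dia x 155 high, loose, at the right. Origin: centre of its underside.
- jar: Bystander: brown reagent jar with black stopper, 71 dia x 127 high, loose, behind the rest. Origin: centre of its underside.
There are look-alikes about, which are no part of the job. There is more than one size of the hook_rest; the one meant has the size given above.

How it is judged:
On the way, in this order (a step that is already met when the one before it is completed fails the run):
1. the hook's tip is in the finger hole, through the tongue (z of hook_tip in the frame of finger_hole between -0.03 and -0.005 m and horizontal distance between hook_tip and finger_hole below 0.009 m), for 0.1 s.
2. the tray is against its end stop and is held there by the hook with a steady pull of at least 7 N for 0.4 s (72 mm out or more, not moving) (x of sample_tray in the frame of tray_cabinet below -0.072 m and contact force between tray_hook and sample_tray above 7 N and linear speed of sample_tray below 0.004 m/s and horizontal distance between hook_tip and finger_hole below 0.009 m), for 0.4 s.
At the end, for the whole second after the job is handed in: The tray stands still at least 72 mm out of the cabinet; the hook lies released and still in both notches of its rest, tip end within 12 mm of its place, handle axis 58 to 66 mm above the table and in line with the rest within 0.12 rad, not rolled over (within 0.15 rad) (x of sample_tray in the frame of tray_cabinet below -0.072 m and distance between tray_hook and rest_tip above 0.07 m and distance between hook_tip and rest_tip below 0.012 m and z of tray_hook in the frame of hook_rest between 0.058 and 0.066 m and angle between the x axis of tray_hook and the x axis of hook_rest, either way round below 0.12 rad and angle between tray_hook's own z axis and vertical below 0.15 rad and linear speed of tray_hook below 0.01 m/s and linear speed of sample_tray below 0.004 m/s); the robot touches nothing.
It fails at once if the hook forces the tray: more than 20 N between hook and tray (contact force between tray_hook and sample_tray above 20 N).
It fails at once if fingers or arm touch the tray or the cabinet (more than 1 N) (contact force between any of the fingers, the arm and sample_tray above 1 N or contact force between any of the fingers, the arm and tray_cabinet above 1 N).
It fails at once if a bystander (vials, dropper bottle, amber bottle or jar) is moved more than 15 mm or tipped (distance of any of dropper, amber, jar, vials from where it was at the start of the episode above 0.015 m or angle between any of dropper, amber, jar, vials's own z axis and vertical above 0.3 rad).
It also fails if it takes over 64 s, if anything falls off the work surface, if the arm or the gripper's body presses on something with over 40 N, if the wrist force passes 120 N, or if a joint passes its speed limit or range.

## Working session

There is one attempt and no reset: what is moved stays moved. The work goes in short steps, Python scripts to look and compute and a tool call to move; the robot and the scene stay as the last step left them, time stands still between calls to the robot, and variables do not carry over. Pictures are saved under pics/ and viewed, at most 10 in all, crops included, and the job is handed in when it is done.

Besides the shell and the picture viewer there is one more tool, called after "Emit:" as name([rows], argument=value, ...), one row to a line, values as JSON. send_rows: Moves the arm, as the interface text tells. Shift numbers are shares of 0.15 m and turn numbers shares of 45 degrees, none past 1 either way. Its arguments: {"type":"object","properties":{"moves":{"type":"array","items":{"type":"array","items":{"type":"number"}}},"grip_force":{"type":"number"}},"required":["moves"]}

```bash
mkdir -p pics; cat > h.py <<'E'
import numpy as np, cv2
from cell import r, imaging
def grab(n):
    info=imaging.camera_info(n); p,d=imaging.read_camera(n); return p,d,info
def cloud(d,info):
    K=np.array([[info['fx'],0,info['cx']],[0,info['fy'],info['cy']],[0,0,1.]])
    h,w=d.shape; v,u=np.mgrid[:h,:w]
    uv=np.stack([u,v],-1).reshape(-1,1,2).astype(np.float64)
    n=cv2.undistortPoints(uv,K,np.array(info['distortion'])).reshape(h,w,2)
    P=np.dstack([n[...,0]*d,n[...,1]*d,d]); R=cv2.Rodrigues(np.array(info['rvec'],float))[0]
    W=(P-np.array(info['tvec']).ravel())@R; W[d==0]=np.nan
    return W
E
python3 - <<'E'
from h import *
for n in ['scene','top']:
    p,d,i=grab(n); cv2.imwrite(f'pics/{n}.png',p[...,::-1]); np.savez(f'{n}.npz',p=p,d=d,W=cloud(d,i))
    print(n,i)
print(r.observe())
E
```

```text
scene {'fx': 566.4495938020989, 'fy': 566.4495938020989, 'cx': 317.61418723097665, 'cy': 242.66960850167038, 'distortion': array([0.04814508, 0.        , 0.        , 0.        , 0.        ]), 'rvec': array([ 2.07153137, -1.33467381,  0.4982246 ]), 'tvec': array([-0.37450902,  0.42471075,  0.77442806])}
top {'fx': 515.9135619806298, 'fy': 515.9135619806298, 'cx': 325.4180909059225, 'cy': 241.552434862875, 'distortion': array([-0.07817332,  0.        ,  0.        ,  0.        ,  0.        ]), 'rvec': array([ 2.16414592, -2.16109767,  0.13540727]), 'tvec': array([-0.10270807,  0.65050653,  1.20313965])}
{'clock': 0.1, 'q': array([ 1.23429633e+00,  3.08941149e-01,  1.63506816e+00,  7.27588983e-06,
        1.19968229e+00, -6.96938191e-02]), 'qvel': array([ 0.00017764, -0.00092454, -0.00135588,  0.00023255,  0.00084118,
        0.00264461]), 'joint_torque': array([-5.87993345e-04, -4.16411269e+01, -2.77647239e+01, -7.37887490e-05,
        4.12257272e-03,  1.52021397e-05]), 'tool_pos': array([0.1645639 , 0.60219677, 0.24114318]), 'orientation': array([ 1.33008996e-01,  9.91114275e-01, -1.02721993e-03, -2.15001821e-04]), 'force': array([-0.16915885,  0.58671618, -0.86678166]), 'torque': array([ 0.02749623, -0.01621909, -0.0109902 ]), 'gripper_force': 0.0, 'grip_width': 0.08572953218528542}
```

View pics/scene.png

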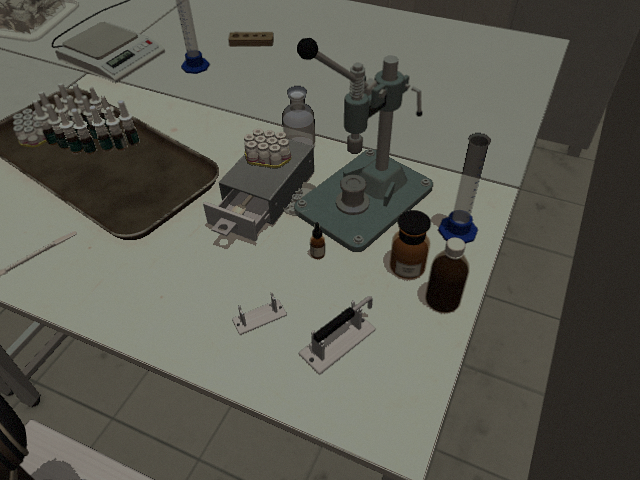

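View pics/top.png

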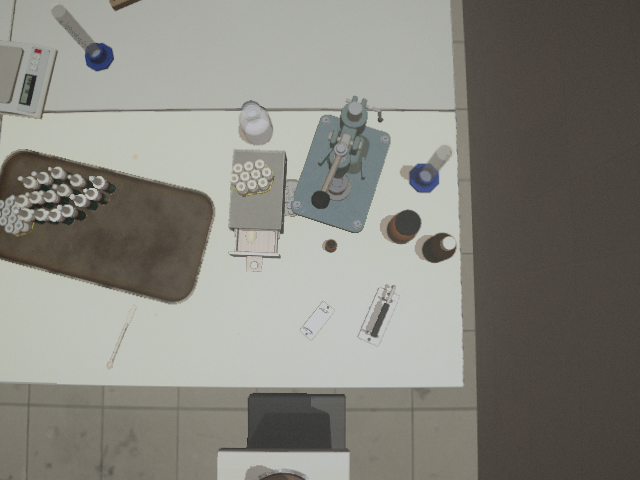

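The hook lies in the larger rest, at scene (338,335) and top (380,316). The smaller, empty rest at scene (260,316) and top (317,320) is the look-alike. The tongue's hole is at top (254,265). Next I confirm this in a crop and measure.

```bash
cat > m.py <<'E'
from h import *
t=np.load('top.npz'); p,W=t['p'],t['W']
a=cv2.resize(p[275:355,290:410],None,fx=3.3,fy=3.3,interpolation=cv2.INTER_CUBIC)
b=cv2.resize(p[215:295,215:300],None,fx=3.3,fy=3.3,interpolation=cv2.INTER_CUBIC)
cv2.imwrite('pics/crop1.png',np.hstack([a,b])[...,::-1])
def rect(m,n):
    q=W[m]; q=q[np.isfinite(q[:,0])]
    print(n,len(q),'mean',q.mean(0).round(4),cv2.minAreaRect((q[:,:2]*1000).astype(np.float32)),'z',np.percentile(q[:,2],[5,50,95]).round(4))
v,u=np.mgrid[:480,:640]; g=p.max(2); z=W[...,2]
def box(u0,u1,v0,v1): return (u>=u0)&(u<u1)&(v>=v0)&(v<v1)
rect(box(355,405,280,350)&(z>0.055)&(g<70),'handle dark')
rect(box(350,410,275,355)&(z>0.004)&(z<0.014),'rest base')
rect(box(295,340,295,345)&(z>0.004)&(z<0.014),'small base')
rect(box(380,402,280,300)&(z>0.045),'rod/post front')
rect(box(225,295,140,235)&(z>0.072)&(z<0.084),'cab top')
rect(box(240,270,257,280)&(z>0.043)&(z<0.057),'tongue')
rect(box(225,290,245,262)&(z>0.054)&(z<0.066),'panel top')
rect(box(315,345,230,258)&(z>0.03),'dropper')
rect(box(415,465,225,270)&(z>0.03),'amber')
rect(box(380,425,205,250)&(z>0.03),'jar')
rect(box(225,280,150,200)&(z>0.1),'vials')
rect(box(285,395,105,235)&(z>0.1),'press')
E
python3 m.py
```

```text
handle dark 5 mean [ 0.4653 -0.2213  0.0689] ((462.2536315917969, -219.82183837890625), (0.5154256820678711, 65.0926513671875), 66.5704345703125) z [0.0676 0.0691 0.0698]
rest base 1235 mean [ 0.4722 -0.2302  0.0077] ((476.31878662109375, -234.68109130859375), (145.16578674316406, 192.00216674804688), 89.76973724365234) z [0.0042 0.0077 0.0122]
small base 621 mean [ 0.4622 -0.0816  0.0066] ((463.6064147949219, -81.44387817382812), (118.7658920288086, 106.71963500976562), 0.3763017952442169) z [0.0042 0.0062 0.0102]
rod/post front 66 mean [ 0.5266 -0.2538  0.0641] ((526.2724609375, -255.1604461669922), (14.275361061096191, 40.26738739013672), 52.602535247802734) z [0.0561 0.065  0.0696]
cab top 2958 mean [0.7601 0.0561 0.0783] ((772.3716430664062, 61.66321563720703), (125.35543060302734, 191.2295684814453), 87.8226089477539) z [0.0745 0.0784 0.0822]
tongue 179 mean [0.5963 0.0676 0.0504] ((595.7576904296875, 67.78166198730469), (36.311527252197266, 33.971336364746094), 87.33051300048828) z [0.0464 0.0502 0.054 ]
panel top 30 mean [0.6134 0.0592 0.0598] ((610.022705078125, 64.109008789
[... 227 characters left out ...]
1577777862549) z [0.0408 0.0537 0.09  ]
amber 804 mean [ 0.6325 -0.3585  0.1125] ((638.3956298828125, -348.9889221191406), (105.56185150146484, 64.08100891113281), 78.47005462646484) z [0.0482 0.1135 0.1566]
jar 861 mean [ 0.6786 -0.2819  0.1066] ((677.3067626953125, -300.39453125), (99.46717834472656, 65.08818817138672), 75.39836120605469) z [0.0496 0.1259 0.1309]
vials 1035 mean [0.7915 0.0702 0.1202] ((793.4169311523438, 70.72407531738281), (68.23162078857422, 99.31561279296875), 11.237472534179688) z [0.1059 0.1229 0.1271]
press 2309 mean [ 0.8053 -0.1365  0.3083] ((795.8824462890625, -126.33602905273438), (79.4805908203125, 275.11126708984375), 61.8669319152832) z [0.2358 0.2895 0.4325]
```

View pics/crop1.png

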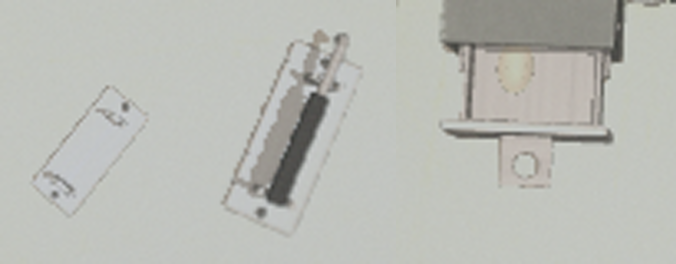

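The crop confirms it: the hook lies in the right-hand, larger rest and its rod points up and to the right. The left rest is small and empty. The hole is at crop (525,165), which is top (254.1,265.0).

```bash
cat >> h.py <<'E'
def ray(info,uv,z):
    K=np.array([[info['fx'],0,info['cx']],[0,info['fy'],info['cy']],[0,0,1.]])
    n=cv2.undistortPoints(np.array(uv,float).reshape(-1,1,2),K,np.array(info['distortion'])).reshape(-1,2)
    R=cv2.Rodrigues(np.array(info['rvec'],float))[0]; C=-R.T@np.array(info['tvec']).ravel()
    D=np.c_[n,np.ones(len(n))]@R; return C+D*((z-C[2])/D[:,2])[:,None]
E
cat > m2.py <<'E'
from h import *
i=imaging.camera_info('top'); t=np.load('top.npz'); p,W=t['p'],t['W']; g=p.max(2).astype(int); z=W[...,2]
m=np.zeros((480,640),np.uint8); m[295:345,360:402]=(g[295:345,360:402]<75)
n,l,s,c=cv2.connectedComponentsWithStats(m); k=1+np.argmax(s[1:,4]); vv,uu=np.where(l==k)
H=ray(i,np.c_[uu,vv],0.07)[:,:2]*1000
print('handle',s[k],cv2.minAreaRect(H.astype(np.float32)),H.mean(0))
B=ray(i,[(290+x/3.3-.35,275+y/3.3-.35) for x,y in [(290,40),(362,68),(291,236),(222,205)]],0.008)
print('base',B.round(4),B.mean(0),[np.linalg.norm(B[a]-B[a-1]).round(4) for a in range(4)],'yaw',np.degrees(np.arctan2(*(B[0]+B[1]-B[2]-B[3])[1::-1]).round(4)))
print('rod tip bend',ray(i,[(290+341/3.3,275+38/3.3)],0.066))
print('hole',ray(i,[(254.1,265.)],0.05))
# edges
print('panel top edge ends',ray(i,[(215+(442-396)/3.3,215+124/3.3),(215+(610-396)/3.3,215+131/3.3)],0.058))
m=((z>0.072)&(z<0.084)); m[:140]=0;m[235:]=0;m[:,:222]=0;m[:,295:]=0
m=cv2.morphologyEx(m.astype(np.uint8),cv2.MORPH_OPEN,np.ones((5,5)))
for nm,idx in(('left',0),('right',1)):
    pts=[]
    for v in range(205,228) if 0 else range(160,225,3):
        us=np.where(m[v])[0]
        if len(us): pts.append((us[0]if idx==0 else us[-1],v))
    Q=ray(i,pts,0.078); print(nm,np.polyfit(Q[:,0],Q[:,1],1).round(4))
fr=[]
for u in range(235,283,3):
    vs=np.where(m[:,u])[0]; fr.append((u,vs[-1]))
Q=ray(i,fr,0.078); print('front',np.polyfit(Q[:,1],Q[:,0],1).round(4))
E
python3 m2.py
```

```text
handle [372 322   5  11  11] ((448.2670593261719, -214.3174285888672), (1.8161635398864746, 24.752685546875), 66.20897674560547) [ 448.38292422 -214.24818016]
base [[ 0.5431 -0.2297  0.008 ]
 [ 0.5224 -0.283   0.008 ]
 [ 0.3995 -0.2291  0.008 ]
 [ 0.4221 -0.1786  0.008 ]] [ 0.47178849 -0.23008016  0.008     ] [np.float64(0.1313), np.float64(0.0572), np.float64(0.1341), np.float64(0.0554)] yaw -23.27927521616535
rod tip bend [[ 0.54186123 -0.26050012  0.066     ]]
hole [[0.59294566 0.06765025 0.05      ]]
panel top edge ends [[0.6216862  0.12685122 0.058     ]
 [0.6169017  0.0060219  0.058     ]]
left [-0.6688  0.5976]
right [-0.023   0.0185]
front [0.0461 0.675 ]
```

Emit:
send_rows([
  [-0.187,-0.267,0.015,0,0,0,1],
  [-0.187,-0.267,0.015,0,0,0,1],
  [-0.187,-0.267,0.015,0,0,0,1],
  [-0.187,-0.267,0.015,0,0,0,1],
  [-0.187,-0.267,0.015,0,0,0,1],
  [-0.187,-0.267,0.015,0,0,0,1],
  [-0.187,-0.267,0.015,0,0,0,1],
  [-0.187,-0.267,0.015,0,0,0,1],
  [-0.187,-0.267,0.015,0,0,0,1],
  [-0.187,-0.267,0.015,0,0,0,1],
])

```text
clock: 1.35
tool_pos: [0.3298, 0.1411, 0.2196]
orientation: [0.133, 0.991, 0.0, 0.0]
force: [1.3, -0.6, -0.2]
grip_width: 0.0852
gripper_force: 0.0
```

Emit:
send_rows([
  [-0.187,-0.267,0.015,0,0,0,1],
  [-0.187,-0.267,0.015,0,0,0,1],
  [-0.187,-0.267,0.015,0,0,0,1],
  [-0.187,-0.267,0.015,0,0,0,1],
  [-0.187,-0.267,0.015,0,0,0,1],
  [-0.187,-0.267,0.015,0,0,0,1],
  [-0.187,-0.267,0.015,0,0,0,1],
  [-0.187,-0.267,0.015,0,0,0,1],
  [0,0,0,0,0,0.178,1],
  [0,0,0,0,0,0,1],
])

```text
clock: 2.6
tool_pos: [0.4613, -0.2258, 0.201]
orientation: [0.202, 0.979, 0.0, -0.001]
force: [-0.4, 0.8, -0.9]
grip_width: 0.0854
gripper_force: 0.0
```

```bash
python3 - <<'E'
from h import *
s=r.observe(); p,d,i=grab('wrist'); np.savez('w1.npz',p=p,d=d,W=cloud(d,i)); cv2.imwrite('pics/w1.png',p[...,::-1])
import pickle; pickle.dump(i,open('w1.pkl','wb'))
print(s['tool_pos'],s['orientation'],s['q'],s['clock'],s['force'])
R=cv2.Rodrigues(i['rvec'])[0]; print('cam',-R.T@i['tvec'],R[2])
E
```

```text
[ 0.46127332 -0.22584801  0.20102412] [ 2.01663205e-01  9.79454534e-01  3.40577176e-04 -8.06861824e-04] [-5.40171918e-01  1.40720775e-01  1.92934854e+00  1.24091456e-04
  1.07327154e+00 -1.70491597e+00] 2.6 [-0.35616683  0.7521688  -0.86029701]
cam [ 0.39174925 -0.19604802  0.33400852] [ 0.27202955 -0.11630774 -0.95523423]
```

View pics/w1.png

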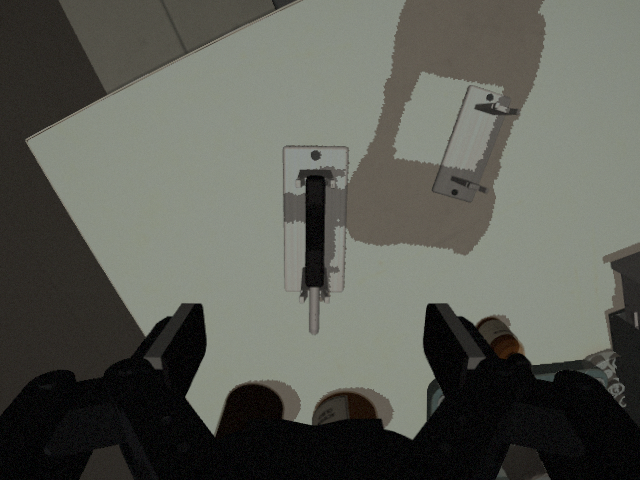

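The wrist picture shows the handle from (315,177) to (314,287) and the rod's end at (314,334). It looks aligned with the tool.

```bash
python3 - <<'E'
from h import *; import pickle
i=pickle.load(open('w1.pkl','rb')); p=np.load('w1.npz')['p']; g=p.max(2)
L=[]
for v in range(190,282,4):
    us=np.where(g[v,298:335]<50)[0]+298
    L.append(((us[0]+us[-1])/2,v,us[-1]-us[0]+1))
L=np.array(L); Q=ray(i,L[:,:2],0.07); k=np.polyfit(Q[:,0],Q[:,1],1); print('axis yaw',np.degrees(np.arctan(k[0])),'widths',L[:,2].mean())
E=ray(i,[(315,177),(314.5,287)],0.07); print('ends',E,np.linalg.norm(E[0]-E[1]),'centre',E.mean(0))
print('rod end',ray(i,[(314,334)],0.064),'yat .4615',np.polyval(k,E.mean(0)[0]))
o=r.observe()['orientation']
from scipy.spatial.transform import Rotation as T
print(T.from_quat(o).as_matrix().round(4), r.observe()['tool_pos'])
E
```

```text
axis yaw -23.890147648771926 widths 19.0
ends [[ 0.4273952  -0.21066303  0.07      ]
 [ 0.50413875 -0.24400547  0.07      ]] 0.08367371827873744 centre [ 0.46576697 -0.22733425  0.07      ]
rod end [[ 0.5450563  -0.26201591  0.064     ]] yat .4615 -0.22744256664166737
[[-9.193e-01  3.937e-01 -1.200e-03]
 [ 3.937e-01  9.193e-01  8.000e-04]
 [ 1.500e-03  3.000e-04 -1.000e+00]] [ 0.46122704 -0.22541121  0.20116578]
```

Emit:
send_rows([
  [-0.031,0,0.14,0,0,0.009,1],
  [0,0,0.14,0,0,0,1],
  [0,0,0.14,0,0,0,1],
  [0,0,0.14,0,0,0,1],
  [0,0,0.14,0,0,0,1],
  [0,0,0.14,0,0,0,1],
  [0,0,0.08,0,0,0,1],
  [0,0,0.06,0,0,0,1],
  [0,0,0,0,0,0,1],
  [0,0,0,0,0,0,1],
])

```text
clock: 3.9
tool_pos: [0.4666, -0.2277, 0.0554]
orientation: [0.205, 0.979, -0.0, 0.001]
force: [-0.3, -0.1, -0.3]
grip_width: 0.085
gripper_force: 0.0
```

Emit:
send_rows([
  [0,0,0,0,0,0,-1],
  [0,0,0,0,0,0,-1],
  [0,0,0,0,0,0,-1],
  [0,0,0,0,0,0,-1],
  [0,0,0,0,0,0,-1],
  [0,0,0,0,0,0,-1],
  [0,0,0,0,0,0,-1],
  [0,0,0,0,0,0,-1],
  [0,0,0,0,0,0,-1],
  [0,0,0,0,0,0,-1],
], grip_force=120)

```text
clock: 5.15
tool_pos: [0.4662, -0.2275, 0.0551]
orientation: [0.205, 0.979, -0.0, 0.0]
force: [-1.1, 1.4, 5.4]
grip_width: 0.0122
gripper_force: 117.4
```

```bash
python3 -c "
from h import *
s=r.observe();print(s['tool_pos'],s['orientation'],s['force'],s['torque'])"
```

```text
[ 0.4661895  -0.2275395   0.05512055] [ 2.05362711e-01  9.78685929e-01 -3.45033897e-05  9.52666680e-05] [-1.14791426  1.39374207  5.38091024] [0.08430231 0.20871605 0.03816686]
```

Emit:
send_rows([
  [0,0,-0.05,0,0,0,-1],
  [0,0,-0.1,0,0,0,-1],
  [0,0,-0.16,0,0,0,-1],
  [0,0,-0.16,0,0,0,-1],
  [0,0,-0.16,0,0,0,-1],
  [0,0,-0.04,0,0,0,-1],
  [0.068,0.242,0,0,0,0,-1],
  [0.068,0.242,0,0,0,0,-1],
  [0.068,0.242,0,0,0,0,-1],
  [0.068,0.242,0,0,0,0,-1],
])

```text
clock: 6.4
tool_pos: [0.4865, -0.0769, 0.1547]
orientation: [0.206, 0.979, 0.0, -0.0]
force: [0.1, 0.6, -0.8]
grip_width: 0.0118
gripper_force: 117.2
```

Emit:
send_rows([
  [0.068,0.242,0,0,0,0,-1],
  [0.068,0.242,0,0,0,0,-1],
  [0.068,0.242,0,0,0,0,-1],
  [0.068,0.242,0,0,0,0,-1],
  [0,0,0,0,0,-0.158,-1],
  [0,0,0,0,0,-0.158,-1],
  [0,0,0,0,0,-0.158,-1],
  [0,0,0,0,0,0,-1],
  [0,0,0,0,0,0,-1],
  [0,0,0,0,0,0,-1],
])

```text
clock: 7.65
tool_pos: [0.508, 0.0711, 0.1551]
orientation: [0.021, 1.0, -0.0, -0.0]
force: [-0.7, -0.4, -1.8]
grip_width: 0.012
gripper_force: 117.2
```

```bash
python3 - <<'E'
from h import *; import pickle
s=r.observe(); print(s['tool_pos'],s['orientation'],s['force'],s['torque'],s['grip_width'])
out=[]
for n in ['wrist','scene','top']:
    p,d,i=grab(n); np.savez(n+'2.npz',p=p,d=d,W=cloud(d,i)); pickle.dump(i,open(n+'2.pkl','wb')); out.append(p)
a=cv2.resize(out[0],(400,300)); b=out[1][170:320,170:370]; b=cv2.resize(b,(400,300),interpolation=cv2.INTER_CUBIC)
c=cv2.resize(out[2][200:320,200:360],(400,300),interpolation=cv2.INTER_CUBIC)
w=cv2.resize(out[0][200:440,160:480],(400,300))
cv2.imwrite('pics/m2.png',np.vstack([np.hstack([a,b]),np.hstack([c,w])])[...,::-1])
E
```

```text
[0.5079695  0.07114015 0.15514268] [ 2.12559126e-02  9.99774060e-01 -1.01730237e-05 -1.21122909e-04] [-0.68529586 -0.40902449 -1.77996921] [ 0.02200672 -0.01708896 -0.00281136] 0.011971699572659944
```

View pics/m2.png

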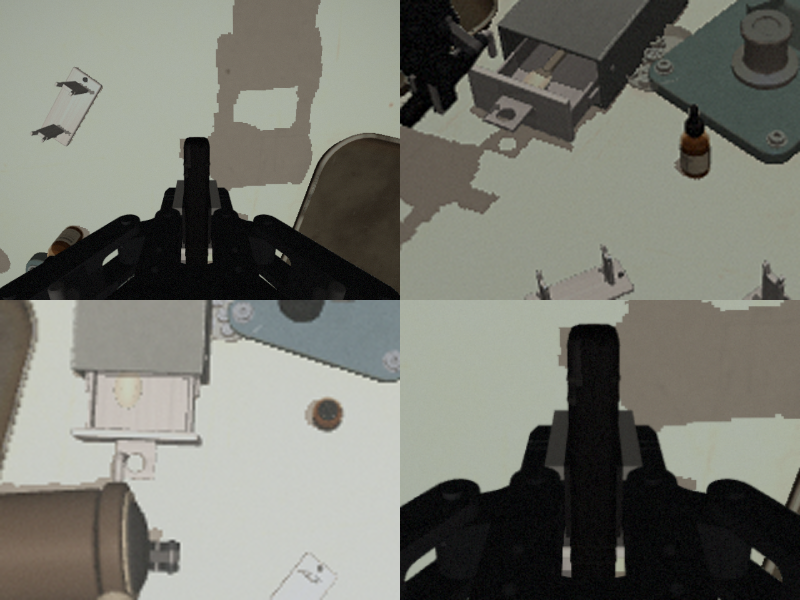

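The hole shows in the top crop at (137,463) and in the scene crop at (507,115). The arm hides the rod in the top view, so I project the expected hook into the scene view.

```bash
python3 - <<'E'
from h import *; import pickle
i=pickle.load(open('scene2.pkl','rb')); p=np.load('scene2.npz')['p'].copy()
c=np.array([.508,.071,.163]); f=np.array([np.cos(.0425),-np.sin(.0425),0]); 
P=np.array([c-f*.042,c+f*.042,c+f*.085,c+f*.085-[0,0,.032],[.593,.0677,.05]])
K=np.array([[i['fx'],0,i['cx']],[0,i['fy'],i['cy']],[0,0,1.]])
q=cv2.projectPoints(P,i['rvec'],i['tvec'],K,i['distortion'])[0].reshape(-1,2); print(q.round(1))
x0,y0=150,130; im=cv2.resize(p[y0:y0+130,x0:x0+170],None,fx=4.5,fy=4.5,interpolation=cv2.INTER_CUBIC)
im=np.clip(im.astype(float)*1.6,0,255).astype(np.uint8)
for a in q: cv2.circle(im,tuple(((a-[x0,y0])*4.5).astype(int)),4,(255,0,0),1)
cv2.imwrite('pics/s2.png',im[...,::-1])
E
```

```text
[[170.6 229.8]
 [199.6 199.2]
 [213.3 184.6]
 [216.  197.5]
 [222.  227.6]]
```

View pics/s2.png

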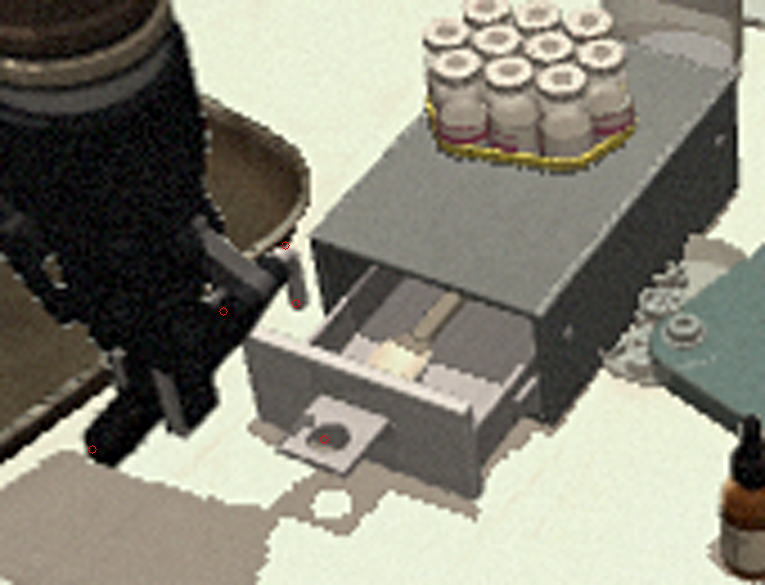

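The hook hangs level in the grip. Its tip is at crop (299,304) against a predicted (297,303). The hole is at (327,437) against (325,439). The prediction is good to about 1 mm, so I descend to just above the tongue.

Emit:
send_rows([
  [0,0,0.1,0,0,0,-1],
  [0,0,0.1,0,0,0,-1],
  [0,0,0.1,0,0,0,-1],
  [0,0,0.06,0,0,0,-1],
  [0,0,0.06,0,0,0,-1],
  [0,0,0.04,0,0,0,-1],
  [0,0,0.02,0,0,0,-1],
  [0,0,0,0,0,0,-1],
  [0,0,0,0,0,0,-1],
  [0,0,0,0,0,0,-1],
])

```text
clock: 9.05
tool_pos: [0.5084, 0.0713, 0.0837]
orientation: [0.021, 1.0, 0.0, 0.0]
force: [-0.9, -0.2, -1.4]
grip_width: 0.0118
gripper_force: 117.2
```

```bash
python3 - <<'E'
from h import *
s=r.observe(); print(s['tool_pos'],s['orientation'],s['force'],s['torque'])
c=s['tool_pos']+[0,0,.007]; f=np.array([np.cos(.0425),-np.sin(.0425),0]); 
P=np.array([c+f*.085,c+f*.085-[0,0,.032],[.593,.0677,.05]])
o=[]
for n in ['scene','top']:
    p,d,i=grab(n)
    K=np.array([[i['fx'],0,i['cx']],[0,i['fy'],i['cy']],[0,0,1.]])
    q=cv2.projectPoints(P,i['rvec'],i['tvec'],K,i['distortion'])[0].reshape(-1,2); print(q.round(1))
    x0,y0=(int(q[2,0])-24,int(q[2,1])-30); im=cv2.resize(p[y0:y0+50,x0:x0+50],None,fx=8,fy=8,interpolation=cv2.INTER_CUBIC)
    im=np.clip(im.astype(float)*1.3,0,255).astype(np.uint8)
    for a in q: cv2.circle(im,tuple(((a-[x0,y0])*8+3.5).astype(int)),3,(255,0,0),1)
    o.append(im)
cv2.imwrite('pics/s3.png',np.hstack(o)[...,::-1])
E
```

```text
[0.50838118 0.07125517 0.08366433] [2.07117616e-02 9.99785404e-01 2.77644773e-05 4.10072967e-04] [-0.85089177 -0.16575044 -1.43975135] [ 0.04174066 -0.00827294  0.01781478]
[[219.1 212.8]
 [221.5 224.5]
 [222.  227.6]]
[[251.8 263.5]
 [253.6 264.6]
 [254.1 265. ]]
```

View pics/s3.png

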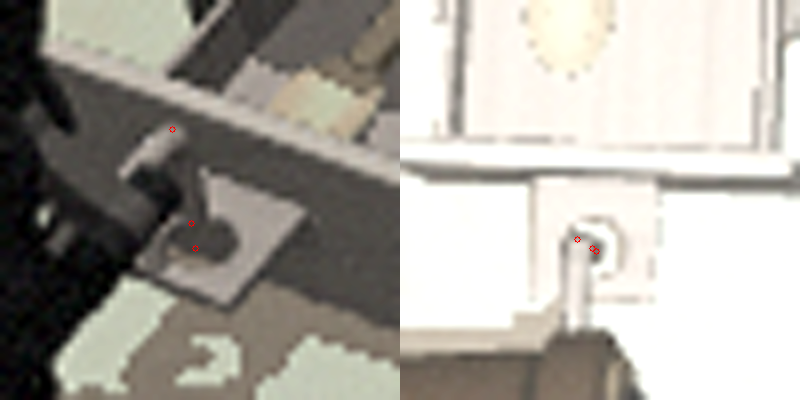

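The tip sits over the hole in both views: left, tip (203,225) and hole (208,242); right, hole (598,248) with the rod end projected at (593,247). I lower it now.

Emit:
send_rows([
  [0,0,0.02,0,0,0,-1],
  [0,0,0.02,0,0,0,-1],
  [0,0,0.02,0,0,0,-1],
  [0,0,0.02,0,0,0,-1],
  [0,0,0.02,0,0,0,-1],
  [0,0,0.02,0,0,0,-1],
  [0,0,0.02,0,0,0,-1],
  [0,0,0.02,0,0,0,-1],
  [0,0,0,0,0,0,-1],
  [0,0,0,0,0,0,-1],
])

```text
clock: 10.4
tool_pos: [0.5081, 0.0712, 0.0593]
orientation: [0.021, 1.0, 0.0, 0.0]
force: [-0.3, -0.5, 0.2]
grip_width: 0.0115
gripper_force: 117.2
```

```bash
cat > o.py <<'E'
from h import *
s=r.observe(); print(s['clock'],s['tool_pos'].round(4),s['orientation'].round(4),s['force'].round(2),s['torque'].round(3))
E
python3 o.py
```

```text
10.4 [0.5081 0.0712 0.0593] [2.070e-02 9.998e-01 0.000e+00 1.000e-04] [-0.35 -0.49  0.21] [0.033 0.034 0.038]
```

Emit:
send_rows([
  [0.01,0,0,0,0,0,-1],
  [0.01,0,0,0,0,0,-1],
  [0.01,0,0,0,0,0,-1],
  [0.005,0,0,0,0,0,-1],
  [0.005,0,0,0,0,0,-1],
  [0.005,0,0,0,0,0,-1],
  [0.005,0,0,0,0,0,-1],
  [0.005,0,0,0,0,0,-1],
  [0.005,0,0,0,0,0,-1],
  [0.005,0,0,0,0,0,-1],
])

```text
clock: 11.65
tool_pos: [0.4984, 0.0717, 0.0594]
orientation: [0.021, 1.0, 0.0, 0.0]
force: [2.2, -0.6, -1.1]
grip_width: 0.0118
gripper_force: 117.2
```

```bash
python3 o.py
```

```text
11.65 [0.4984 0.0717 0.0594] [2.070e-02 9.998e-01 0.000e+00 2.000e-04] [ 2.21 -0.56 -1.09] [ 0.017 -0.435  0.018]
```

Emit:
send_rows([
  [-0.002,0,0,0,0,0,-1],
  [0,0,0,0,0,0,-1],
  [0,0,0,0,0,0,-1],
  [0,0,0,0,0,0,-1],
  [0,0,0,0,0,0,-1],
  [0,0,0,0,0,0,-1],
  [0,0,0,0,0,0,-1],
  [0,0,0,0,0,0,-1],
  [0,0,0,0,0,0,-1],
  [0,0,0,0,0,0,-1],
])

```text
clock: 12.9
tool_pos: [0.4984, 0.0716, 0.0592]
orientation: [0.021, 1.0, -0.0, -0.0]
force: [1.6, -0.6, -0.7]
grip_width: 0.0119
gripper_force: 117.2
```

```bash
python3 o.py
```

```text
12.9 [0.4984 0.0716 0.0592] [ 2.070e-02  9.998e-01 -0.000e+00 -2.000e-04] [ 1.61 -0.61 -0.71] [ 0.005 -0.191  0.009]
```

Emit:
send_rows([
  [0.004,0,0,0,0,0,-1],
  [0.003,0,0,0,0,0,-1],
  [0.003,0,0,0,0,0,-1],
  [0.003,0,0,0,0,0,-1],
  [0.003,0,0,0,0,0,-1],
  [0.002,0,0,0,0,0,-1],
  [0.002,0,0,0,0,0,-1],
  [0.002,0,0,0,0,0,-1],
  [0,0,0,0,0,0,-1],
  [0,0,0,0,0,0,-1],
])

```text
clock: 14.15
tool_pos: [0.4953, 0.0718, 0.0593]
orientation: [0.021, 1.0, -0.0, -0.0]
force: [2.7, -0.3, -1.4]
grip_width: 0.0114
gripper_force: 117.2
```

Emit:
send_rows([
  [0.002,0,0,0,0,0,-1],
  [0.002,0,0,0,0,0,-1],
  [0.002,0,0,0,0,0,-1],
  [0.002,0,0,0,0,0,-1],
  [0.002,0,0,0,0,0,-1],
  [0.002,0,0,0,0,0,-1],
  [0.002,0,0,0,0,0,-1],
  [0.002,0,0,0,0,0,-1],
  [0.002,0,0,0,0,0,-1],
  [0,0,0,0,0,0,-1],
])

```text
clock: 15.4
tool_pos: [0.4925, 0.0719, 0.0593]
orientation: [0.021, 1.0, 0.0, -0.0]
force: [3.2, 0.3, -1.0]
grip_width: 0.0118
gripper_force: 117.2
```

Emit:
send_rows([
  [0.002,0,0,0,0,0,-1],
  [0.002,0,0,0,0,0,-1],
  [0.002,0,0,0,0,0,-1],
  [0.002,0,0,0,0,0,-1],
  [0.002,0,0,0,0,0,-1],
  [0.002,0,0,0,0,0,-1],
  [0.002,0,0,0,0,0,-1],
  [0.002,0,0,0,0,0,-1],
  [0.002,0,0,0,0,0,-1],
  [0,0,0,0,0,0,-1],
])

```text
clock: 16.65
tool_pos: [0.4898, 0.072, 0.0593]
orientation: [0.021, 1.0, -0.0, -0.0]
force: [2.6, -0.7, -1.3]
grip_width: 0.0122
gripper_force: 117.2
```

Emit:
send_rows([
  [0.002,0,0,0,0,0,-1],
  [0.002,0,0,0,0,0,-1],
  [0.002,0,0,0,0,0,-1],
  [0.002,0,0,0,0,0,-1],
  [0.002,0,0,0,0,0,-1],
  [0.002,0,0,0,0,0,-1],
  [0.002,0,0,0,0,0,-1],
  [0.002,0,0,0,0,0,-1],
  [0.002,0,0,0,0,0,-1],
  [0,0,0,0,0,0,-1],
])

```text
clock: 17.9
tool_pos: [0.4871, 0.0721, 0.0593]
orientation: [0.021, 1.0, -0.0, -0.0]
force: [2.4, -0.1, -0.9]
grip_width: 0.0118
gripper_force: 117.2
```

Emit:
send_rows([
  [0.002,0,0,0,0,0,-1],
  [0.002,0,0,0,0,0,-1],
  [0.002,0,0,0,0,0,-1],
  [0.002,0,0,0,0,0,-1],
  [0.002,0,0,0,0,0,-1],
  [0.002,0,0,0,0,0,-1],
  [0.002,0,0,0,0,0,-1],
  [0.002,0,0,0,0,0,-1],
  [0.002,0,0,0,0,0,-1],
  [0,0,0,0,0,0,-1],
])

```text
clock: 19.15
tool_pos: [0.4845, 0.0722, 0.0593]
orientation: [0.021, 1.0, -0.0, -0.0]
force: [2.2, -0.4, -0.2]
grip_width: 0.0117
gripper_force: 117.2
```

Emit:
send_rows([
  [0.002,0,0,0,0,0,-1],
  [0.002,0,0,0,0,0,-1],
  [0.002,0,0,0,0,0,-1],
  [0.002,0,0,0,0,0,-1],
  [0.002,0,0,0,0,0,-1],
  [0.002,0,0,0,0,0,-1],
  [0.002,0,0,0,0,0,-1],
  [0.002,0,0,0,0,0,-1],
  [0.002,0,0,0,0,0,-1],
  [0.002,0,0,0,0,0,-1],
])

```text
clock: 20.4
tool_pos: [0.4815, 0.0723, 0.0593]
orientation: [0.021, 1.0, -0.0, -0.0]
force: [2.1, -0.9, -1.3]
grip_width: 0.012
gripper_force: 117.2
```

Emit:
send_rows([
  [0.002,0,0,0,0,0,-1],
  [0.002,0,0,0,0,0,-1],
  [0.002,0,0,0,0,0,-1],
  [0.002,0,0,0,0,0,-1],
  [0.002,0,0,0,0,0,-1],
  [0.002,0,0,0,0,0,-1],
  [0.002,0,0,0,0,0,-1],
  [0.002,0,0,0,0,0,-1],
  [0.002,0,0,0,0,0,-1],
  [0.002,0,0,0,0,0,-1],
])

```text
clock: 21.65
tool_pos: [0.4785, 0.0724, 0.0593]
orientation: [0.021, 1.0, -0.0, -0.0]
force: [3.0, -0.9, -0.9]
grip_width: 0.0116
gripper_force: 117.2
```

Emit:
send_rows([
  [0.002,0,0,0,0,0,-1],
  [0.002,0,0,0,0,0,-1],
  [0.002,0,0,0,0,0,-1],
  [0.002,0,0,0,0,0,-1],
  [0.002,0,0,0,0,0,-1],
  [0.002,0,0,0,0,0,-1],
  [0.002,0,0,0,0,0,-1],
  [0.002,0,0,0,0,0,-1],
  [0.002,0,0,0,0,0,-1],
  [0.002,0,0,0,0,0,-1],
])

```text
clock: 22.9
tool_pos: [0.4755, 0.0726, 0.0593]
orientation: [0.021, 1.0, 0.0, 0.0]
force: [2.7, 0.3, -1.1]
grip_width: 0.0118
gripper_force: 117.2
```

Emit:
send_rows([
  [0.002,0,0,0,0,0,-1],
  [0.002,0,0,0,0,0,-1],
  [0.002,0,0,0,0,0,-1],
  [0.002,0,0,0,0,0,-1],
  [0.002,0,0,0,0,0,-1],
  [0.002,0,0,0,0,0,-1],
  [0.002,0,0,0,0,0,-1],
  [0.002,0,0,0,0,0,-1],
  [0.002,0,0,0,0,0,-1],
  [0.002,0,0,0,0,0,-1],
])

```text
clock: 24.15
tool_pos: [0.4725, 0.0727, 0.0593]
orientation: [0.021, 1.0, -0.0, 0.0]
force: [2.7, -0.5, -0.6]
grip_width: 0.0118
gripper_force: 117.2
```

Emit:
send_rows([
  [0.002,0,0,0,0,0,-1],
  [0.002,0,0,0,0,0,-1],
  [0.002,0,0,0,0,0,-1],
  [0.002,0,0,0,0,0,-1],
  [0.002,0,0,0,0,0,-1],
  [0.002,0,0,0,0,0,-1],
  [0.002,0,0,0,0,0,-1],
  [0.002,0,0,0,0,0,-1],
  [0.002,0,0,0,0,0,-1],
  [0.002,0,0,0,0,0,-1],
])

```text
clock: 25.4
tool_pos: [0.4695, 0.0728, 0.0593]
orientation: [0.021, 1.0, -0.0, -0.0]
force: [2.9, -1.0, -1.4]
grip_width: 0.0121
gripper_force: 117.2
```

Emit:
send_rows([
  [0.002,0,0,0,0,0,-1],
  [0.002,0,0,0,0,0,-1],
  [0.002,0,0,0,0,0,-1],
  [0.002,0,0,0,0,0,-1],
  [0.002,0,0,0,0,0,-1],
  [0.002,0,0,0,0,0,-1],
  [0.002,0,0,0,0,0,-1],
  [0.002,0,0,0,0,0,-1],
  [0.002,0,0,0,0,0,-1],
  [0.002,0,0,0,0,0,-1],
])

```text
clock: 26.65
tool_pos: [0.4665, 0.073, 0.0593]
orientation: [0.021, 1.0, -0.0, 0.0]
force: [2.6, -1.1, -1.2]
grip_width: 0.0119
gripper_force: 117.2
```

Emit:
send_rows([
  [0.002,0,0,0,0,0,-1],
  [0.002,0,0,0,0,0,-1],
  [0.002,0,0,0,0,0,-1],
  [0.002,0,0,0,0,0,-1],
  [0.002,0,0,0,0,0,-1],
  [0.002,0,0,0,0,0,-1],
  [0.002,0,0,0,0,0,-1],
  [0.002,0,0,0,0,0,-1],
  [0.002,0,0,0,0,0,-1],
  [0.002,0,0,0,0,0,-1],
])

```text
clock: 27.9
tool_pos: [0.4635, 0.0731, 0.0593]
orientation: [0.021, 1.0, -0.0, -0.0]
force: [2.5, -0.5, -1.8]
grip_width: 0.0119
gripper_force: 117.2
```

Emit:
send_rows([
  [0.002,0,0,0,0,0,-1],
  [0.002,0,0,0,0,0,-1],
  [0.002,0,0,0,0,0,-1],
  [0.002,0,0,0,0,0,-1],
  [0.002,0,0,0,0,0,-1],
  [0.002,0,0,0,0,0,-1],
  [0.002,0,0,0,0,0,-1],
  [0.002,0,0,0,0,0,-1],
  [0.002,0,0,0,0,0,-1],
  [0.002,0,0,0,0,0,-1],
])

```text
clock: 29.15
tool_pos: [0.4605, 0.0732, 0.0593]
orientation: [0.021, 1.0, 0.0, 0.0]
force: [2.8, -1.1, -1.6]
grip_width: 0.0119
gripper_force: 117.2
```

Emit:
send_rows([
  [0.002,0,0,0,0,0,-1],
  [0.002,0,0,0,0,0,-1],
  [0.002,0,0,0,0,0,-1],
  [0.002,0,0,0,0,0,-1],
  [0.002,0,0,0,0,0,-1],
  [0.002,0,0,0,0,0,-1],
  [0.002,0,0,0,0,0,-1],
  [0.002,0,0,0,0,0,-1],
  [0.002,0,0,0,0,0,-1],
  [0.002,0,0,0,0,0,-1],
])

```text
clock: 30.4
tool_pos: [0.4576, 0.0733, 0.0593]
orientation: [0.021, 1.0, -0.0, 0.0]
force: [2.7, -0.7, -1.8]
grip_width: 0.0118
gripper_force: 117.2
```

Emit:
send_rows([
  [0.002,0,0,0,0,0,-1],
  [0.002,0,0,0,0,0,-1],
  [0.002,0,0,0,0,0,-1],
  [0.002,0,0,0,0,0,-1],
  [0.002,0,0,0,0,0,-1],
  [0.002,0,0,0,0,0,-1],
  [0.002,0,0,0,0,0,-1],
  [0.002,0,0,0,0,0,-1],
  [0.002,0,0,0,0,0,-1],
  [0.002,0,0,0,0,0,-1],
])

```text
clock: 31.65
tool_pos: [0.4545, 0.0734, 0.0593]
orientation: [0.021, 1.0, -0.0, -0.0]
force: [2.3, -1.1, -1.2]
grip_width: 0.0118
gripper_force: 117.2
```

Emit:
send_rows([
  [0.002,0,0,0,0,0,-1],
  [0.002,0,0,0,0,0,-1],
  [0.002,0,0,0,0,0,-1],
  [0.002,0,0,0,0,0,-1],
  [0.002,0,0,0,0,0,-1],
  [0.002,0,0,0,0,0,-1],
  [0.002,0,0,0,0,0,-1],
  [0.002,0,0,0,0,0,-1],
  [0.002,0,0,0,0,0,-1],
  [0.002,0,0,0,0,0,-1],
])

```text
clock: 32.9
tool_pos: [0.4515, 0.0736, 0.0593]
orientation: [0.021, 1.0, 0.0, 0.0]
force: [2.3, -1.5, -0.9]
grip_width: 0.0119
gripper_force: 117.2
```

```bash
python3 - <<'E'
from h import *
s=r.observe(); print(s['tool_pos'],s['orientation'],s['force'],s['torque'])
p,d,i=grab('top'); im=p[150:310,205:325]; cv2.imwrite('pics/t4.png',cv2.resize(im,None,fx=3.5,fy=3.5,interpolation=cv2.INTER_CUBIC)[...,::-1])
E
```

```text
[0.45154399 0.07357709 0.05927513] [2.07244390e-02 9.99785226e-01 1.91946107e-06 1.77175107e-06] [ 2.29026574 -1.45994131 -0.85989869] [-0.12444592 -0.39093461 -0.11566039]
```

View pics/t4.png

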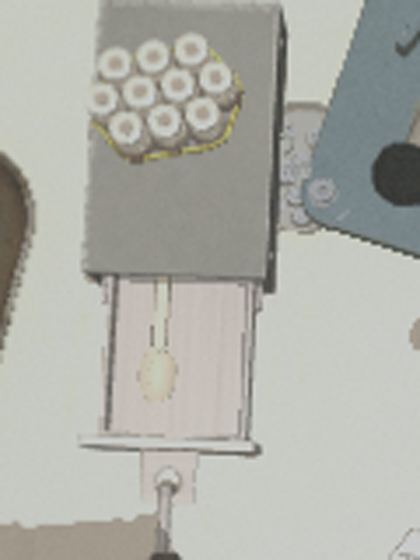

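The top crop shows the tray well out: its panel is at row 445 and the cabinet front at row 275. The hook sits in the hole at (167,478). I keep pulling.

Emit:
send_rows([
  [0.002,0,0,0,0,0,-1],
  [0.002,0,0,0,0,0,-1],
  [0.002,0,0,0,0,0,-1],
  [0.002,0,0,0,0,0,-1],
  [0.002,0,0,0,0,0,-1],
  [0.002,0,0,0,0,0,-1],
  [0.002,0,0,0,0,0,-1],
  [0.002,0,0,0,0,0,-1],
  [0.002,0,0,0,0,0,-1],
  [0,0,0,0,0,0,-1],
])

```text
clock: 34.2
tool_pos: [0.449, 0.0737, 0.0593]
orientation: [0.021, 1.0, 0.0, 0.0]
force: [2.6, -1.3, -0.5]
grip_width: 0.0119
gripper_force: 117.2
```

```bash
python3 o.py
```

```text
34.2 [0.449  0.0737 0.0593] [2.070e-02 9.998e-01 0.000e+00 1.000e-04] [ 2.58 -1.34 -0.54] [-0.196 -0.383 -0.089]
```

Emit:
send_rows([
  [0.002,-0.002,0,0,0,0,-1],
  [0.002,-0.002,0,0,0,0,-1],
  [0.002,-0.002,0,0,0,0,-1],
  [0.002,0,0,0,0,0,-1],
  [0.002,0,0,0,0,0,-1],
  [0.002,0,0,0,0,0,-1],
  [0.002,0,0,0,0,0,-1],
  [0.002,0,0,0,0,0,-1],
  [0.002,0,0,0,0,0,-1],
  [0,0,0,0,0,0,-1],
])

```text
clock: 35.45
tool_pos: [0.4488, 0.0732, 0.0598]
orientation: [0.021, 1.0, 0.0, 0.003]
force: [8.5, 0.2, -6.1]
grip_width: 0.0116
gripper_force: 117.1
```

```bash
python3 o.py
```

```text
35.45 [0.4488 0.0732 0.0598] [2.060e-02 9.998e-01 4.000e-04 2.900e-03] [ 8.47  0.21 -6.13] [ 0.212 -1.074  0.085]
```

The stop is felt: the pull jumped to about 9 to 10 N. I hold it there.

Emit:
send_rows([
  [0.001,0,0,0,0,0,-1],
  [0,0,0,0,0,0,-1],
  [0,0,0,0,0,0,-1],
  [0,0,0,0,0,0,-1],
  [0,0,0,0,0,0,-1],
  [0,0,0,0,0,0,-1],
  [0,0,0,0,0,0,-1],
  [0,0,0,0,0,0,-1],
  [0,0,0,0,0,0,-1],
  [0,0,0,0,0,0,-1],
])

```text
clock: 36.7
tool_pos: [0.4488, 0.0732, 0.0598]
orientation: [0.021, 1.0, 0.0, 0.003]
force: [7.9, 1.2, -5.6]
grip_width: 0.0118
gripper_force: 117.1
```

```bash
python3 o.py
```

```text
36.7 [0.4488 0.0732 0.0598] [2.060e-02 9.998e-01 4.000e-04 3.100e-03] [ 7.92  1.24 -5.62] [ 0.203 -1.1    0.096]
```

Emit:
send_rows([
  [0.002,0,0,0,0,0,-1],
  [0.002,0,0,0,0,0,-1],
  [0,0,0,0,0,0,-1],
  [0,0,0,0,0,0,-1],
  [0,0,0,0,0,0,-1],
  [0,0,0,0,0,0,-1],
  [0,0,0,0,0,0,-1],
  [0,0,0,0,0,0,-1],
  [0,0,0,0,0,0,-1],
  [0,0,0,0,0,0,-1],
])

```text
clock: 37.95
tool_pos: [0.4487, 0.0732, 0.0602]
orientation: [0.021, 1.0, 0.0, 0.004]
force: [8.0, 0.5, -3.2]
grip_width: 0.0117
gripper_force: 117.3
```

```bash
python3 o.py
```

```text
37.95 [0.4487 0.0732 0.0602] [2.060e-02 9.998e-01 3.000e-04 3.600e-03] [ 8.    0.46 -3.25] [ 0.189 -1.12   0.088]
```

Emit:
send_rows([
  [0.002,0,0,0,0,0,-1],
  [0.002,0,0,0,0,0,-1],
  [0.002,0,0,0,0,0,-1],
  [0,0,0,0,0,0,-1],
  [0,0,0,0,0,0,-1],
  [0,0,0,0,0,0,-1],
  [0,0,0,0,0,0,-1],
  [0,0,0,0,0,0,-1],
  [0,0,0,0,0,0,-1],
  [0,0,0,0,0,0,-1],
])

```text
clock: 39.2
tool_pos: [0.4487, 0.0732, 0.0604]
orientation: [0.021, 1.0, 0.0, 0.005]
force: [9.4, 0.9, -5.6]
grip_width: 0.0119
gripper_force: 117.2
```

```bash
python3 o.py
```

```text
39.2 [0.4487 0.0732 0.0604] [2.060e-02 9.998e-01 4.000e-04 4.500e-03] [ 9.39  0.86 -5.58] [ 0.134 -1.326  0.093]
```

The pull held steady at about 10 N. Now I slacken to the middle of the hole and check before lifting.

Emit:
send_rows([
  [-0.01,0,0,0,0,0,-1],
  [-0.01,0,0,0,0,0,-1],
  [-0.01,0,0,0,0,0,-1],
  [-0.01,0,0,0,0,0,-1],
  [-0.008,0,0,0,0,0,-1],
  [-0.005,0,0,0,0,0,-1],
  [0,0,0,0,0,0,-1],
  [0,0,0,0,0,0,-1],
  [0,0,-0.02,0,0,0,-1],
  [0,0,-0.02,0,0,0,-1],
])

```text
clock: 40.45
tool_pos: [0.4524, 0.0727, 0.0655]
orientation: [0.021, 1.0, 0.0, -0.0]
force: [0.5, 0.3, -0.6]
grip_width: 0.0121
gripper_force: 117.8
```

```bash
python3 o.py
```

```text
40.45 [0.4524 0.0727 0.0655] [ 0.0207  0.9998  0.     -0.    ] [ 0.5   0.28 -0.64] [-0.032  0.003 -0.033]
```

Emit:
send_rows([
  [0,0,-0.1,0,0,0,-1],
  [0,0,-0.16,0,0,0,-1],
  [0,0,-0.17,0,0,0,-1],
  [0,0,-0.17,0,0,0,-1],
  [-0.022,-0.249,0,0,0,0,-1],
  [-0.022,-0.249,0,0,0,0,-1],
  [-0.022,-0.249,0,0,0,0,-1],
  [-0.022,-0.249,0,0,0,0,-1],
  [-0.022,-0.249,0,0,0,0,-1],
  [-0.022,-0.249,0,0,0,0,-1],
])

```text
clock: 41.7
tool_pos: [0.4632, -0.1534, 0.1565]
orientation: [0.021, 1.0, -0.0, 0.001]
force: [0.9, 0.5, -0.9]
grip_width: 0.012
gripper_force: 117.8
```

Emit:
send_rows([
  [-0.022,-0.249,0,0,0,0,-1],
  [-0.022,-0.249,0,0,0,0,-1],
  [0,0,0,0,0,0.158,-1],
  [0,0,0,0,0,0.158,-1],
  [0,0,0,0,0,0.158,-1],
  [0,0,0.15,0,0,0,-1],
  [0,0,0.15,0,0,0,-1],
  [0,0,0.05,0,0,0,-1],
  [0,0,0,0,0,0,-1],
  [0,0,0,0,0,0,-1],
])

```text
clock: 42.95
tool_pos: [0.4672, -0.2275, 0.1039]
orientation: [0.205, 0.979, -0.0, 0.001]
force: [-0.7, -0.6, -1.3]
grip_width: 0.0115
gripper_force: 117.8
```

```bash
python3 - <<'E'
from h import *
from scipy.spatial.transform import Rotation as T
s=r.observe(); print(s['clock'],s['tool_pos'],s['orientation'],s['force'])
M=T.from_quat(s['orientation']).as_matrix(); print('to rest, tool axes/0.15:',((np.array([.46619,-.22754,s['tool_pos'][2]])-s['tool_pos'])@M/.15).round(4))
f=-M[:,0]; c=s['tool_pos']+[0,0,.007]
P=np.array([c-f*.042,c+f*.042,c+f*.085,c+f*.085-[0,0,.032]])
p,d,i=grab('scene'); K=np.array([[i['fx'],0,i['cx']],[0,i['fy'],i['cy']],[0,0,1.]])
q=cv2.projectPoints(P,i['rvec'],i['tvec'],K,i['distortion'])[0].reshape(-1,2); print(q.round(1))
x0,y0=285,250; im=cv2.resize(p[y0:y0+130,x0:x0+130],None,fx=4.5,fy=4.5,interpolation=cv2.INTER_CUBIC)
im=np.clip(im.astype(float)*1.6,0,255).astype(np.uint8)
for a in q: cv2.circle(im,tuple(((a-[x0,y0])*4.5+2).astype(int)),4,(255,0,0),1)
cv2.imwrite('pics/s5.png',im[...,::-1])
E
```

```text
42.95 [ 0.46723813 -0.22745376  0.10391456] [ 2.05334127e-01  9.78691404e-01 -3.37922231e-04  9.58044875e-04] [-0.67978872 -0.56357103 -1.30168729]
to rest, tool axes/0.15: [ 0.0062 -0.0033 -0.    ]
[[314.1 321.3]
 [352.7 292.5]
 [371.2 278.7]
 [370.3 290.4]]
```

View pics/s5.png

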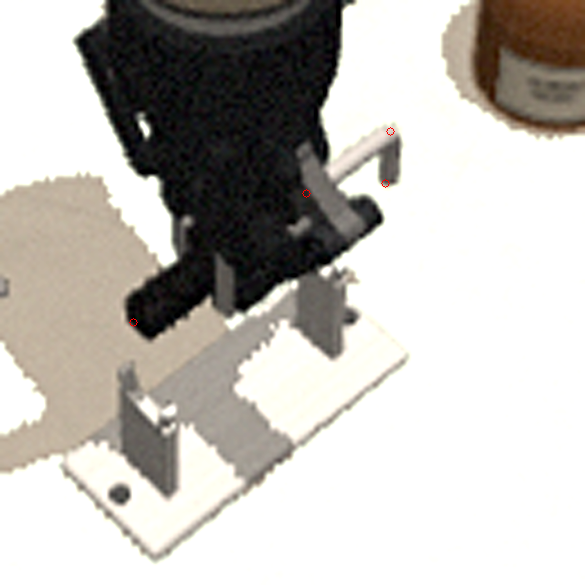

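The hook is still level in the grip: tip at (390,180) against a predicted (386,184). The rest's notches are directly below it, so I lower it.

Emit:
send_rows([
  [0.006,-0.002,0.05,0,0,0,-1],
  [0,0,0.06,0,0,0,-1],
  [0,0,0.06,0,0,0,-1],
  [0,0,0.05,0,0,0,-1],
  [0,0,0.04,0,0,0,-1],
  [0,0,0.03,0,0,0,-1],
  [0,0,0.02,0,0,0,-1],
  [0,0,0.01,0,0,0,-1],
  [0,0,0,0,0,0,-1],
  [0,0,0,0,0,0,-1],
])

```text
clock: 44.25
tool_pos: [0.4656, -0.227, 0.0552]
orientation: [0.205, 0.979, -0.0, 0.0]
force: [-1.1, 1.1, 2.6]
grip_width: 0.0121
gripper_force: 118.5
```

```bash
python3 o.py
```

```text
44.25 [ 0.4656 -0.227   0.0552] [ 2.053e-01  9.787e-01 -0.000e+00  1.000e-04] [-1.06  1.1   2.62] [0.122 0.229 0.025]
```

The wrench matches the original grasp, so the hook is seated. I release and rise.

Emit:
send_rows([
  [0,0,0,0,0,0,-0.5],
  [0,0,0,0,0,0,0],
  [0,0,0,0,0,0,0.5],
  [0,0,0,0,0,0,1],
  [0,0,0,0,0,0,1],
  [0,0,0,0,0,0,1],
  [0,0,0,0,0,0,1],
  [0,0,0,0,0,0,1],
  [0,0,0,0,0,0,1],
  [0,0,-0.03,0,0,0,1],
])

```text
clock: 45.5
tool_pos: [0.4651, -0.2267, 0.0591]
orientation: [0.205, 0.979, 0.0, -0.0]
force: [-0.0, -0.5, -0.3]
grip_width: 0.0857
gripper_force: 0.0
```

Emit:
send_rows([
  [0,0,-0.1,0,0,0,1],
  [0,0,-0.15,0,0,0,1],
  [0,0,-0.15,0,0,0,1],
  [0,0,-0.15,0,0,0,1],
  [0,0,-0.15,0,0,0,1],
  [0,0,-0.15,0,0,0,1],
  [0,0,-0.1,0,0,0,1],
  [0,0,0,0,0,0,1],
  [0,0,0,0,0,0,1],
  [0,0,0,0,0,0,1],
])

```text
clock: 46.75
tool_pos: [0.4647, -0.2265, 0.2006]
orientation: [0.205, 0.979, 0.0, -0.001]
force: [0.1, -0.2, -0.3]
grip_width: 0.0852
gripper_force: 0.0
```

```bash
python3 - <<'E'
from h import *
print(r.observe()['clock'])
p,d,i=grab('wrist'); g=p.max(2)
vv,uu=np.where(g[140:400,270:360]<50)
p2,_,_=grab('scene')
L=[]
for v in range(150,330,4):
    us=np.where(g[v,285:350]<50)[0]+285
    if 10<len(us)<30: L.append(((us[0]+us[-1])/2,v))
Q=ray(i,L,.07); print('yaw',np.degrees(np.arctan(np.polyfit(Q[:,0],Q[:,1],1)[0])),Q[0],Q[-1])
cv2.imwrite('pics/end.png',np.hstack([cv2.resize(p,(400,300)),cv2.resize(p2[250:400,250:450],(400,300))])[...,::-1])
E
```

```text
46.75
yaw -24.128772483024044 [ 0.42360807 -0.20852766  0.07      ] [ 0.50325395 -0.24348843  0.07      ]
```

View pics/end.png

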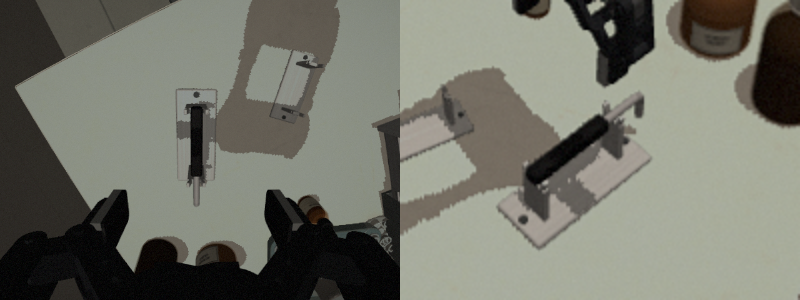

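The hook lies level in both notches at (197,140), with its yaw and ends as before. The hand is clear, so I hand in.

```bash
python3 -c "
from cell import r
print(r.sign_off())"
```

```text
the job is handed in; nothing more can be done
None
```

The job is handed in, with no verdict returned: the tray was drawn to its end stop, held at about 10 N and left out, and the hook is back in its rest.

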